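Sweep used slide mailers into the discard tray

ROBOT

A 6-joint arm with a two-finger parallel gripper is mounted at the origin on a cart in front of the work surface, level with it; the furniture and walls round the work are solid. World frame = base frame: x ahead of the robot, y to its left, z up, the work surface at z = 0. Lengths are in m, angles in degrees, forces in N, time in s.
With the tool pointing down it reaches from about 0.4 to 0.825 m from the base axis. Payload 7 kg.
Tool frame: the origin (TCP) lies at the very end of the fingers, on their centre line; the grasp point (between the pads) lies 19 mm behind it (r.grip_depth is the distance from the TCP to the grasp point, in m); z points along the fingers, y is the line along which they close (so a half turn about z gives the same grasp; the last joint's range is limited). The gripper opens to 88 mm and grips with 3 to 60 N. Pads are 19 mm wide; open, the fingers measure 130 mm over their backs; the gripper's body (78 mm by 193 mm) begins 47 mm behind the grasp point.
Start: joints at [-56.66, 20.546, 0.682, 0, -70.136, -16.507], TCP at [0.195, -0.646, 0.227] pointing down, gripper open.
Joint ranges: [-176.03, 176.03], [-82.01, 121.73], [-58.28, 71.71], [-173.87, 95.51], [-174.79, -0.11], [-173.66, 173.66]. Speed limits (degrees/s): [136.94, 136.94, 172.46, 180, 180, 180].

INTERFACE

Orientations are given as [roll, pitch, yaw] about the fixed x, y, z axes, in that order (R = Rz(yaw) Ry(pitch) Rx(roll)).
In Python, from plant import r gives the robot as it stands.
- The arm moves only by the tool play_rows, never from a script. Its argument "rows" is a list that holds one entry, the list of rows, each a list of 5 numbers: the closure, from 0 (fully open) to 1 (shut), then the shift along the tool's x, y, z each as a share of 0.5 m, from -1 to 1, then the turn about the tool's z as a share of 1.5 rad, from -1 to 1. A call has exactly 8 rows; each row is the pose to reach, as a shift and turn from the pose commanded when the call began, along the tool's axes at that moment; what a row does not reach only later rows make up. A row lasts 1/12 s, in which the tool goes at most 41.7 mm and 7.16 degrees, less where a joint would pass 70% of its speed; a pose out of reach is approached as far as the arm can. A call with a number of a shift or a turn outside -1 to 1 is refused whole. A call with a gripper value outside its range is refused whole. The fingers move at their own pace and stop on an object; "squeeze" is the grip in N (left out, the last holds). Time passes only in rows, so rows that repeat a pose let the fingers close, or fill a call up. It gives the time, the measured TCP pose, the force, the opening and the grip force at its end, in the units of the state.
- r.get_state(): the state, without advancing time (a new reading comes with each control period).
- r.capture(name): name is "scene" or "top" or "wrist"; returns the picture (480x640x3 uint8, red, green, blue); there is no depth.
- r.camera_info(name): a dict with "fovy" (degrees; the focal length in pixels is half the picture's height over the tangent of half this angle, whatever the lens; pixels are square), "cx", "cy" (the principal point, pixels), "pose" (4x4, takes a point from camera to world coordinates). Camera axes: x right, y down, z forward; pixel columns grow to the right and rows downward; lengths in m; the calibration is good to about 2 mm. A picture is of the moment at which its call begins: read the wrist's pose just before it. camera_info takes no time and is no camera call; for the wrist camera it gives the pose at the moment of the call.
- r.close_job(): hands the job in; it is judged then, once.
The state is a dict: "time_s": time; "joints": joint angles; "qd": joint speeds; "joint_torque": joint torques, N m; "tcp_pos": TCP position; "eef_rot": TCP orientation; "contact_force": force on the tool from outside, world axes, zero at the start; "moment": the same for the moment, N m; "gripper_width": finger opening in m; "gripper_force": force on a finger pad.
Only numpy, scipy, OpenCV 4.12 (cv2) and the standard library are available. Lean on these libraries where they do the work, as an engineer would, in place of code of your own. Each camera call takes 0.05 s, during which the arm holds its last target. There are 200 camera calls.

TASK

Take the bench scraper from its stand and sweep the three used slide mailers over the sill into the discard tray; they may hold broken glass, so do not touch them with the gripper or the arm. Then shut the tray's lid fully and put the scraper back in its stand, standing upright in the slot. Leave the bottle, the jar and the timer where they stand.

Things in the scene. Friction and masses are not known exactly. Their poses are not given: they have to be found in the camera images.
- tray: Fixed discard tray of bare steel sheet. Origin: on the desk under its middle; +x runs from the open mouth to the back, z up. Inside 177 mm long (x -85 to 92 mm), 215 mm wide (y -107 to 107 mm), floor 3 mm above the desk; side and back walls 48 mm high, 3 mm thick. No front wall, only the sill. Lid on top, hinged at the back.
- tray_sill (a point): Middle of the tray's sill, which runs across the mouth at tray x = -85 mm, 6 mm above the desk. A smooth ramp 47 mm long rises to it from desk level (tray x = -132 mm). Beside the ramp two guide cheeks, 26 mm high, reach out to tray x = -139 mm, flaring from 218 mm apart at the sill to 246 mm at their free ends.
- lid (a joint): Tray lid's hinge, rad: 0 shut, 1.57 upright, 1.95 leaning fully back away from the mouth. Starts open, 1.6 to 1.95; the stiff hinge holds it near upright, but pushed some 25 degrees from upright towards the mouth it falls shut in about 1 s. Lid 183 x 221 mm, 160 g; a skirt under its front edge shuts the mouth at the sill (tray x = -82 mm), and a mailer lying there keeps it from shutting.
- lid_bar (a point): Middle of the black grip bar at the lid's free edge: round, 10 mm thick, 90 mm long, parallel to the hinge and 199 mm from its axis, 11 mm clear of the lid's edge on two brackets 68 mm apart. With the lid open it is the topmost part, about 0.24 m above the desk; pinch it from above or push it from behind.
- lid_hinge (a point): Middle of the lid's hinge axis (along the tray's y) on top of the tray's back wall: tray x = +96 mm, 49 mm above the desk.
- scraper: Bench scraper, loose, 150 g, 108 mm tall: upright aluminium blade 170 mm wide (its y), 3 mm thick, with a 5 mm thick rubber foot; on top a black grip 124 mm long (y), 24 mm thick (x), 72 to 108 mm above the lower edge, to be held across its 24 mm. Origin: centre of the lower edge, z up. Both faces are alike. Starts standing in its stand.
- stand: Fixed stand of the scraper, with a picture label of it: base 74 x 204 mm and one slot between two grey rails. Origin: centre of the underside. The slot runs along y through the middle: 8.4 mm wide, 182 mm long, floor 5 mm above the desk, rails with a splayed lead-in up to 41 mm. The scraper is home when it stands on the slot's floor, either way round.
- mailer_0: Used slide mailer (one of three alike): flat grey plastic box with a blank white label 36 mm (x) x 82 mm (y) x 20 mm, about 35 g, lying loose on the desk in front of the tray's mouth. Origin: centre of its underside, z up.
- mailer_1: Used slide mailer (one of three alike): flat grey plastic box with a blank white label 36 mm (x) x 82 mm (y) x 20 mm, about 35 g, lying loose on the desk in front of the tray's mouth. Origin: centre of its underside, z up.
- mailer_2: Used slide mailer (one of three alike): flat grey plastic box with a blank white label 36 mm (x) x 82 mm (y) x 20 mm, about 35 g, lying loose on the desk in front of the tray's mouth. Origin: centre of its underside, z up.
- monitor_corner (a point): Lower front corner of the monitor, which overhangs the desk: 0.11 m above the desk, the part of the screen nearest the robot (always at 0.60, -0.30). From here the screen runs away from the robot and to the left (to 1.03, -0.04) and rises to 0.52 m. Keep the arm, wrist and held scraper in front of it when moving between the stand and the tray.
- amber_bottle: Small brown dropper bottle with a black cap, 27 mm diameter, 67 mm tall, standing beside the sweeping area near the tray. Origin: centre of the underside. To be left alone.
- timer: White laboratory timer, 66 x 68 x 34 mm, behind the tray's far side. Origin: centre of the underside. To be left alone.
- white_jar: Small white screw-cap jar, 25 mm diameter, 37 mm tall, between the stand and the monitor. Origin: centre of the underside. To be left alone.

How it is judged (in metres and radians):
On the way, in this order (a step that is already met when the one before it is completed fails the run):
1. the scraper has been lifted out of its stand (z of scraper in the frame of stand above 0.05 m), for 0.1 s.
2. all three mailers lie in the tray, behind the sill (x of mailer_0 in the frame of tray between -0.06 and 0.085 m and y of mailer_0 in the frame of tray between -0.108 and 0.108 m and z of mailer_0 in the frame of tray between -0.01 and 0.05 m and x of mailer_1 in the frame of tray between -0.06 and 0.085 m and y of mailer_1 in the frame of tray between -0.108 and 0.108 m and z of mailer_1 in the frame of tray between -0.01 and 0.05 m and x of mailer_2 in the frame of tray between -0.06 and 0.085 m and y of mailer_2 in the frame of tray between -0.108 and 0.108 m and z of mailer_2 in the frame of tray between -0.01 and 0.05 m), for 0.2 s.
At the end, for the whole second after the job is handed in: All three mailers lie at rest in the tray behind the sill, the lid is shut (under 0.06 rad), and the released scraper stands in its stand's slot: lower edge within 5 mm of the slot's floor, 6 mm across and 10 mm along the slot, upright within 0.2 rad (all of step 2 and value of joint lid below 0.06 rad and z of scraper in the frame of stand between 0 and 0.01 m and x of scraper in the frame of stand between -0.006 and 0.006 m and y of scraper in the frame of stand between -0.01 and 0.01 m and angle between scraper's own z axis and vertical below 0.2 rad and angle between the y axis of scraper and the y axis of stand, either way round below 0.1 rad and linear speed of each of mailer_0, mailer_1, mailer_2, scraper below 0.02 m/s); the robot touches nothing.
It fails at once if the gripper or the arm touches a mailer (contact force between any of the fingers, the arm and mailer_0 above 0.5 N or contact force between any of the fingers, the arm and mailer_1 above 0.5 N or contact force between any of the fingers, the arm and mailer_2 above 0.5 N).
It fails at once if the amber bottle is displaced by more than 25 mm or tipped over (distance of amber_bottle from where it was at the start of the episode above 0.025 m or angle between amber_bottle's own z axis and vertical above 0.5 rad).
It fails at once if the timer is displaced by more than 25 mm or tipped over (distance of timer from where it was at the start of the episode above 0.025 m or angle between timer's own z axis and vertical above 0.5 rad).
It fails at once if the white jar is displaced by more than 25 mm or tipped over (distance of white_jar from where it was at the start of the episode above 0.025 m or angle between white_jar's own z axis and vertical above 0.5 rad).
It also fails if it takes over 72 s, if anything falls off the work surface, if the arm or the gripper's body presses on something with over 40 N, if the wrist force passes 120 N, or if a joint passes its speed limit or range.

## Working session

There is one attempt and no reset: what is moved stays moved. The work goes in short steps, Python scripts to look and compute and a tool call to move; the robot and the scene stay as the last step left them, time stands still between calls to the robot, and variables do not carry over. Pictures are saved under pics/ and viewed, at most 10 in all, crops included, and the job is handed in when it is done.

Besides the shell and the picture viewer there is one more tool, called after "Request:" as a command line: name --argument value ..., lists and objects as JSON in quotes. play_rows: Moves the arm, as the interface text tells. Its arguments: {"type":"object","properties":{"rows":{"type":"array","items":{"type":"array","items":{"type":"array","items":{"type":"number"}}}},"squeeze":{"type":"number"}},"required":["rows"]}

```bash
mkdir -p pics; ls
python3 - <<'E'
from plant import r
import cv2,numpy as np
for n in ("scene","top"):
    im=r.capture(n); cv2.imwrite(f"pics/{n}0.png",im[:,:,::-1]); i=r.camera_info(n); print(n,i["fovy"],i["cx"],i["cy"],np.round(i["pose"],3).tolist())
s=r.get_state();print(s["tcp_pos"],s["eef_rot"],s["time_s"],r.grip_depth)
E
```

```text
pics
scene 51.8169360447104 317.7199241601277 241.03422566597408 [[-0.62, -0.486, 0.616, -0.087], [-0.784, 0.376, -0.494, 0.47], [0.009, -0.789, -0.614, 0.807], [0.0, 0.0, 0.0, 1.0]]
top 55.52866094553406 329.9208800241076 238.46498732892493 [[-0.015, -0.994, 0.107, 0.489], [-1.0, 0.014, -0.008, -0.083], [0.007, -0.107, -0.994, 1.198], [0.0, 0.0, 0.0, 1.0]]
[ 0.19532159 -0.64566159  0.22572073] [ 1.79914970e+02 -7.06569111e-03 -1.63173554e+02] 0.1 0.0188
```

View pics/top0.png

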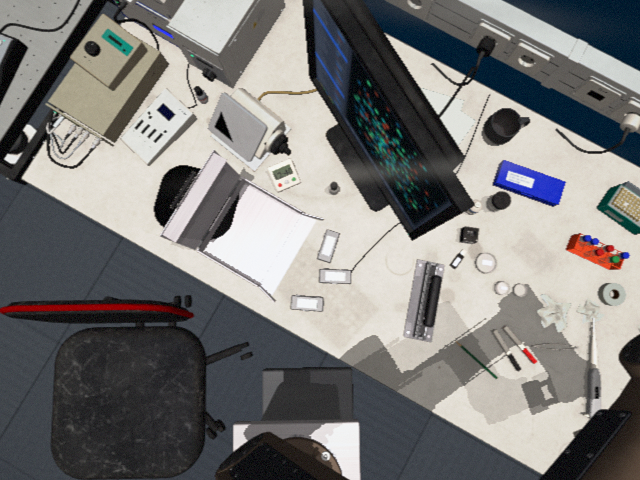

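View pics/scene0.png

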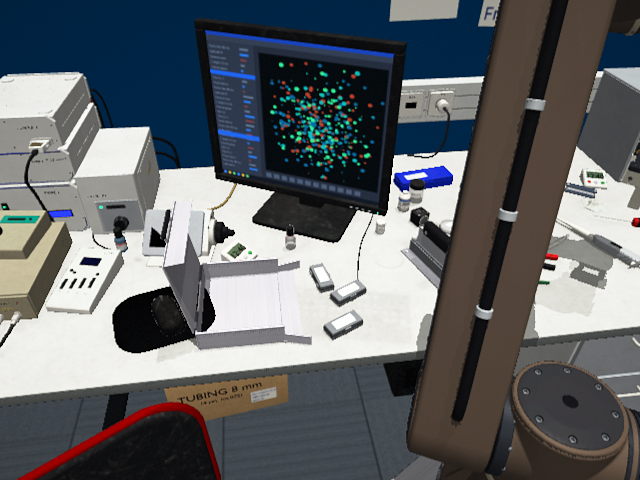

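The top view shows the tray around (260,230) with its mouth facing right and down, and the lid on its left. The mailers are at (328,246), (335,276) and (307,303), the stand and scraper at (424,300), the bottle at (334,187) and the timer at (284,175). I'll enlarge this to pick features.

```bash
cat > h.py <<'E'
import numpy as np,cv2
from plant import r
def ray(n,u,v,z,info=None):
    i=info or r.camera_info(n); f=240/np.tan(np.radians(i["fovy"]/2)); P=np.array(i["pose"])
    d=P[:3,:3]@np.array([(u-i["cx"])/f,(v-i["cy"])/f,1]); o=P[:3,3]
    return o+d*(z-o[2])/d[2]
def proj(n,p):
    i=r.camera_info(n); f=240/np.tan(np.radians(i["fovy"]/2)); P=np.array(i["pose"])
    c=P[:3,:3].T@(np.array(p)-P[:3,3]); return np.array([i["cx"]+f*c[0]/c[2],i["cy"]+f*c[1]/c[2]])
E
python3 - <<'E'
from h import *
im=cv2.imread("pics/top0.png")
c=im[150:350,190:457]
cv2.imwrite("pics/crop1.png",cv2.resize(c,(801-1,600),interpolation=cv2.INTER_CUBIC))
# mailer labels + bodies
g=cv2.cvtColor(im,cv2.COLOR_BGR2GRAY)
for (u,v) in [(328,246),(335,276),(307,303)]:
    s=g[v-22:v+22,u-22:u+22]
    m=(s<185).astype(np.uint8)
    cs,_=cv2.findContours(m,cv2.RETR_LIST,cv2.CHAIN_APPROX_NONE)
    for q in cs:
        a=cv2.contourArea(q)
        if 80<a<900:
            (x,y),wh,an=cv2.minAreaRect(q); print((u,v),a,round(x+u-22,1),round(y+v-22,1),np.round(wh,1),round(an,1),ray("top",x+u-22,y+v-22,0.02).round(4))
E
```

```text
(328, 246) 328.0 328.0 245.8 [12.6 30. ] 18.4 [ 0.5959 -0.0877  0.02  ]
(328, 246) 444.0 327.8 245.7 [15.8 31.9] 18.4 [ 0.5962 -0.0869  0.02  ]
(335, 276) 83.5 337.6 275.8 [19.7 40.3] 81.4 [ 0.5182 -0.1111  0.02  ]
(307, 303) 82.0 307.0 303.0 [34.1 16.2] 4.8 [ 0.4499 -0.0318  0.02  ]
```

View pics/crop1.png

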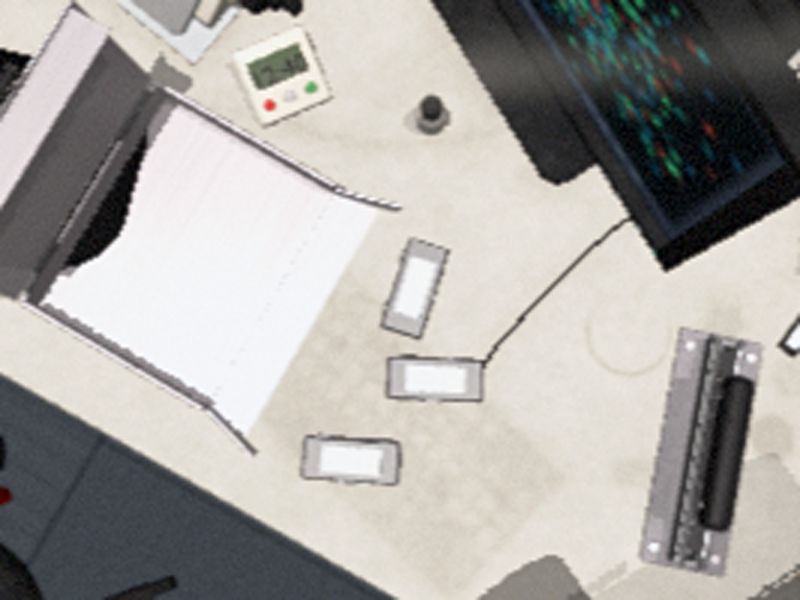

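The crop shows the cheek ends at crop (400,208) and (255,452), the sill bends at (337,187) and (210,405), and the back corners at (165,90) and (25,298). The stand base corners are (680,328), (760,345), (722,575) and (640,560). The black grip runs from about (738,375) to (715,530).

Run:
```python
from h import *
T=lambda u,v,z:ray("top",190+u/2.996,150+v/3,z)
p=lambda n,x:print(n,np.round(x,4))
a,b=T(400,208,.026),T(255,452,.026);p("cheek",(a,b,np.linalg.norm(a-b)))
c,d=T(337,187,.035),T(210,405,.035);p("sillbend",(c,d,np.linalg.norm(c-d)))
e,f=T(165,90,.048),T(25,298,.048);p("back",(e,f,np.linalg.norm(e-f)))
C=[T(*q,.005) for q in [(680,328),(760,345),(722,575),(640,560)]];p("stand",C);p("standc",np.mean(C,0))
y=(C[0]+C[1]-C[2]-C[3])/2;p("stand y",(np.linalg.norm(y),np.degrees(np.arctan2(y[1],y[0]))))
im=cv2.imread("pics/top0.png");m=np.zeros(im.shape[:2],np.uint8);m[262:335,415:445]=(im.max(2)<50)[262:335,415:445]
cs,_=cv2.findContours(m,0,1);q=max(cs,key=cv2.contourArea);R=cv2.minAreaRect(q);p("grip rect",R[0]);print(R)
p("gripc",ray("top",*R[0],.113));B=cv2.boxPoints(R);p("box",[ray("top",*k,.113) for k in B])
for n,cc in dict(m0=[(408,238),(449,247),(423,338),(381,328)],m1=[(387,357),(481,358),(483,401),(388,398)],m2=[(304,435),(400,440),(397,486),(301,479)]).items():
    P=np.array([T(*k,.018) for k in cc]);p(n,P);p(n,P.mean(0))
p("bottle",T(431,105,.067));p("timer",T(281,75,.034));p("jar",ray("scene",380,232,0));p("jartop",proj("top",ray("scene",380,227,0.02)))
for k in [(313,270),(350,293),(345,325)]: p("scene mailer",ray("scene",*k,.02))
p("scene tray near cheeks",(ray("scene",310,340,.026),ray("scene",300,262,.026)))
for z in [.113]: p("scene grip",(ray("scene",430,225,z),))
```

```text
Traceback (most recent call last):
ValueError: setting an array element with a sequence. The requested array has an inhomogeneous shape after 1 dimensions. The detected shape was (3,) + inhomogeneous part.
```

Run:
```python
from h import *
T=lambda u,v,z:ray("top",190+u/2.996,150+v/3,z)
p=lambda n,*x:print(n,*[np.round(k,4).tolist() for k in x])
N=np.linalg.norm
a,b=T(400,208,.026),T(255,452,.026);p("cheek",a,b,N(a-b))
c,d=T(337,187,.035),T(210,405,.035);p("sillbend",c,d,N(c-d))
e,f=T(165,90,.048),T(25,298,.048);p("back",e,f,N(e-f))
C=[T(*q,.005) for q in [(680,328),(760,345),(722,575),(640,560)]];p("stand",*C);p("standc",np.mean(C,0))
y=(C[0]+C[1]-C[2]-C[3])/2;p("stand y",N(y),np.degrees(np.arctan2(y[1],y[0])))
im=cv2.imread("pics/top0.png");m=np.zeros(im.shape[:2],np.uint8);m[262:335,422:445]=(im.max(2)<50)[262:335,422:445]
cs,_=cv2.findContours(m,0,1);q=max(cs,key=cv2.contourArea);R=cv2.minAreaRect(q);print(R)
p("gripc",ray("top",*R[0],.113));B=cv2.boxPoints(R);p("box",*[ray("top",*k,.113) for k in B])
for n,cc in dict(m0=[(408,238),(449,247),(423,338),(381,328)],m1=[(387,357),(481,358),(483,401),(388,398)],m2=[(304,435),(400,440),(397,486),(301,479)]).items():
    P=np.array([T(*k,.018) for k in cc]);p(n,*P,P.mean(0))
p("bottle",T(431,105,.067));p("timer",T(281,75,.034));p("jar",ray("scene",380,232,0));p("jartop",proj("top",ray("scene",380,227,0.02)))
for k in [(313,270),(350,293),(345,325)]: p("scene mailer",ray("scene",*k,.02))
p("scene tray cheeks",ray("scene",310,340,.026),ray("scene",300,262,.026))
```

```text
cheek [0.6646, -0.0769, 0.026] [0.4571, 0.0491, 0.026] 0.2427
sillbend [0.6823, -0.0229, 0.035] [0.4973, 0.0861, 0.035] 0.2147
back [0.7662, 0.1232, 0.048] [0.5891, 0.2401, 0.048] 0.2122
stand [0.5585, -0.3204, 0.005] [0.5426, -0.3899, 0.005] [0.346, -0.349, 0.005] [0.3598, -0.2789, 0.005]
standc [0.4517, -0.3345, 0.005]
stand y 0.2019 -11.7586
((431.1756896972656, 300.4459533691406), (11.343530654907227, 51.12808609008789), 9.462322235107422)
gripc [0.4545, -0.3291, 0.113]
box [0.3983, -0.3038, 0.113] [0.5161, -0.3281, 0.113] [0.5113, -0.3546, 0.113] [0.3936, -0.33, 0.113]
m0 [0.6394, -0.0834, 0.018] [0.631, -0.119, 0.018] [0.5523, -0.0952, 0.018] [0.5614, -0.059, 0.018] [0.596, -0.0892, 0.018]
m1 [0.5363, -0.0639, 0.018] [0.5343, -0.145, 0.018] [0.4974, -0.146, 0.018] [0.5012, -0.0643, 0.018] [0.5173, -0.1048, 0.018]
m2 [0.4707, 0.008, 0.018] [0.4653, -0.0742, 0.018] [0.4264, -0.0711, 0.018] [0.4335, 0.0108, 0.018] [0.449, -0.0316, 0.018]
bottle [0.7458, -0.1044, 0.067]
timer [0.7815, 0.025, 0.034]
jar [0.65, -0.338, 0.0]
jartop [422.0011, 224.6319]
scene mailer [0.6201, -0.0829, 0.02]
scene mailer [0.5055, -0.1009, 0.02]
scene mailer [0.4384, -0.0278, 0.02]
scene tray cheeks [0.4473, 0.0594, 0.026] [0.6575, -0.0718, 0.026]
```

```bash
cat >> h.py <<'E'
def mv(x,y,z,ang,base=None):
    """ang: world angle of the tool y axis (deg); base=(x,y,z,ang) else current. Prints shares of one row."""
    if base is None:
        s=r.get_state(); b=np.array(s["tcp_pos"]); a=s["eef_rot"][2]-90
    else: b=np.array(base[:3]); a=base[3]
    t=np.radians(a); ty=np.array([np.cos(t),np.sin(t),0]); tx=np.array([-ty[1],ty[0],0])*-1
    tx=np.cross(ty,[0,0,-1.])
    d=np.array([x,y,z])-b; dz=-((ang-a+90)%180-90)
    print("from",b.round(4),round(a%180,1),"share",np.round([d@tx/.5,d@ty/.5,-d[2]/.5,np.radians(dz)/1.5],4).tolist(),"dist mm",round(np.linalg.norm(d)*1e3))
X0,Y0,TH=.632,.103,58.8
def W(tx,ty):
    c,s=np.cos(np.radians(TH)),np.sin(np.radians(TH)); return X0+c*tx-s*ty, Y0+s*tx+c*ty
E
python3 -c "
from h import *
mv(.452,-.334,.227,78.2)"
```

```text
from [ 0.1953 -0.6457  0.2257] 106.8 share [-0.6718, 0.448, -0.0026, 0.3331] dist mm 404
```

Request:
play_rows --rows '[[[0,-0.08,0.05,0,0.04],[0,-0.16,0.11,0,0.08],[0,-0.22,0.15,0,0.12],[0,-0.28,0.19,0,0.16],[0,-0.34,0.225,0,0.2],[0,-0.4,0.27,0,0.25],[0,-0.46,0.31,0,0.29],[0,-0.52,0.35,0,0.333]]]' --squeeze 60

```text
time_s: 0.77
tcp_pos: [0.3943, -0.4015, 0.2264]
eef_rot: [180.0, -0.0, 168.1]
contact_force: [0.5, 0.0, -0.1]
gripper_width: 0.0879
gripper_force: 0.0
```

```bash
python3 -c "
from h import *
mv(.452,-.334,.227,78.2)"
```

```text
from [ 0.3943 -0.4015  0.2264] 78.1 share [-0.085, 0.1559, -0.0012, -0.0017] dist mm 89
```

Request:
play_rows --rows '[[[0,-0.03,0.05,0,0],[0,-0.06,0.1,0,0],[0,-0.085,0.156,0,0],[0,-0.085,0.156,0,0],[0,-0.085,0.156,0,0],[0,-0.085,0.156,0,0],[0,-0.085,0.156,0,0],[0,-0.085,0.156,0,0]]]'

```text
time_s: 1.43
tcp_pos: [0.4505, -0.3363, 0.2264]
eef_rot: [180.0, -0.0, 168.1]
contact_force: [-1.2, 0.5, 0.4]
gripper_width: 0.0875
gripper_force: 0.0
```

Run:
```python
from h import *
mv(.452,-.334,.227,78.2)
i=r.camera_info("wrist");im=r.capture("wrist");cv2.imwrite("pics/w1.png",im[:,:,::-1])
print(i["fovy"],np.round(i["pose"],3).tolist())
import pickle;pickle.dump(i,open("w1.pkl","wb"))
```

```text
from [ 0.4505 -0.3363  0.2264] 78.1 share [-0.002, 0.0051, -0.0011, -0.0007] dist mm 3
58.54606062521319 [[0.207, 0.933, 0.294, 0.37], [0.978, -0.198, -0.061, -0.32], [0.001, 0.301, -0.954, 0.384], [0.0, 0.0, 0.0, 1.0]]
```

View pics/w1.png

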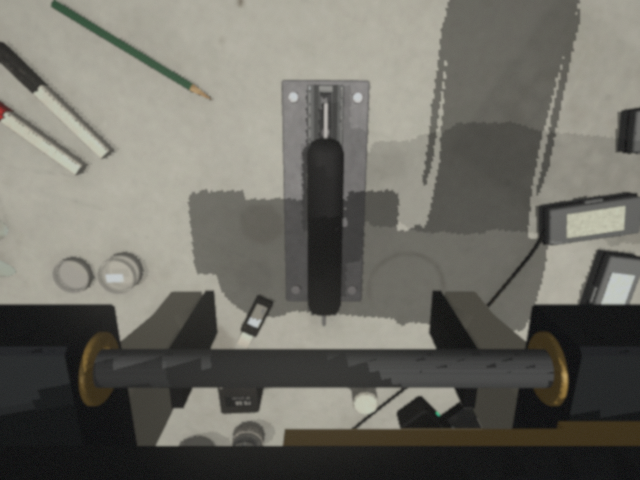

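The wrist view shows the grip from (326,138) to (325,314), the base corners at (282,80) and (368,80), and the screws at (293,97), (358,97), (295,290) and (352,290). The white jar is at (365,400).

Run:
```python
from h import *
import pickle;i=pickle.load(open("w1.pkl","rb"))
R=lambda u,v,z:ray("wrist",u,v,z,i)
a,b=R(325.5,139,.108),R(325,314,.108);print(a.round(4),b.round(4),((a+b)/2).round(4),np.linalg.norm(a-b),np.degrees(np.arctan2(*(b-a)[1::-1])))
C=np.array([R(*k,.005) for k in [(293,97),(358,97),(295,290),(352,290)]]);print(C.round(4),C.mean(0).round(4))
print("jar",R(365,400,.03))
mv(.4517,-.334,.076,78.2)
```

```text
[ 0.3925 -0.3228  0.108 ] [ 0.5125 -0.3483  0.108 ] [ 0.4525 -0.3355  0.108 ] 0.12264043250303093 -12.007460685973864
[[ 0.3613 -0.3434  0.005 ]
 [ 0.3726 -0.2899  0.005 ]
 [ 0.5342 -0.3819  0.005 ]
 [ 0.5456 -0.328   0.005 ]] [ 0.4534 -0.3358  0.005 ]
jar [ 0.65294443 -0.33705837  0.03      ]
from [ 0.4505 -0.3363  0.2265] 78.1 share [-0.0013, 0.005, 0.3009, -0.0008] dist mm 150
```

Request:
play_rows --rows '[[[0,-0.003,0.003,0.05,0],[0,-0.003,0.003,0.11,0],[0,-0.003,0.003,0.17,0],[0,-0.003,0.003,0.23,0],[0,-0.003,0.003,0.27,0],[0,-0.003,0.003,0.3,0],[0,-0.003,0.003,0.3,0],[0,-0.003,0.003,0.3,0]]]'

```text
time_s: 2.15
tcp_pos: [0.4522, -0.3349, 0.0762]
eef_rot: [-180.0, -0.1, 168.2]
contact_force: [-0.1, -0.0, 0.4]
gripper_width: 0.0876
gripper_force: 0.0
```

Request:
play_rows --rows '[[[0.4,0,0,0,0],[0.6,0,0,0,0],[0.8,0,0,0,0],[1,0,0,0,0],[1,0,0,0,0],[1,0,0,0,0],[1,0,0,0,0],[1,0,0,0,0]]]' --squeeze 60

```text
time_s: 2.82
tcp_pos: [0.453, -0.3344, 0.0767]
eef_rot: [-180.0, 0.0, 168.2]
contact_force: [0.0, -0.2, 0.5]
gripper_width: 0.0394
gripper_force: 0.0
```

Request:
play_rows --rows '[[[1,0,0,0,0],[1,0,0,0,0],[1,0,0,0,0],[1,0,0,0,0],[1,0,0,0,0],[1,0,0,0,0],[1,0,0,0,0],[1,0,0,0,0]]]'

```text
time_s: 3.48
tcp_pos: [0.453, -0.3344, 0.0766]
eef_rot: [180.0, 0.0, 168.2]
contact_force: [-0.9, 0.0, -0.9]
gripper_width: 0.0238
gripper_force: 60.0
```

Request:
play_rows --rows '[[[1,0,0,-0.02,0],[1,0,0,-0.05,0],[1,0,0,-0.09,0],[1,0,0,-0.13,0],[1,0,0,-0.17,0],[1,0,0,-0.2,0],[1,0,0,-0.2,0],[1,0,0,-0.2,0]]]'

```text
time_s: 4.15
tcp_pos: [0.4532, -0.3345, 0.1776]
eef_rot: [180.0, 0.1, 168.2]
contact_force: [-0.3, 0.6, -2.1]
gripper_width: 0.0236
gripper_force: 60.0
```

Run:
```python
from h import *
s=r.get_state();print(s["tcp_pos"],s["gripper_width"],s["gripper_force"])
# stroke 1: TCP is 0.0715 above lower edge
for t in [(-.31,-.045,.16),(-.31,-.045,.079),(-.14,-.03,.079),(-.045,-.015,.082)]:
    x,y=W(*t[:2]); print(t,np.round([x,y],4),np.hypot(x,y).round(3)); 
x,y=W(-.31,-.045); mv(x,y,.16,58.8)
```

```text
[ 0.45322181 -0.33445881  0.17756897] 0.023574882445617923 59.98377799987793
(-0.31, -0.045, 0.16) [ 0.5099 -0.1855] 0.543
(-0.31, -0.045, 0.079) [ 0.5099 -0.1855] 0.543
(-0.14, -0.03, 0.079) [ 0.5851 -0.0323] 0.586
(-0.045, -0.015, 0.082) [0.6215 0.0567] 0.624
from [ 0.4532 -0.3345  0.1776] 78.2 share [-0.0501, 0.3149, 0.0351, 0.2258] dist mm 160
```

Request:
play_rows --rows '[[[1,-0.01,0.05,0,0.03],[1,-0.015,0.1,0,0.06],[1,-0.02,0.16,0.01,0.1],[1,-0.03,0.21,0.02,0.15],[1,-0.04,0.26,0.03,0.19],[1,-0.05,0.315,0.035,0.226],[1,-0.05,0.315,0.035,0.226],[1,-0.05,0.315,0.035,0.226]]]'

```text
time_s: 4.82
tcp_pos: [0.5092, -0.184, 0.1577]
eef_rot: [-179.9, -0.1, 148.9]
contact_force: [0.7, -0.5, -2.3]
gripper_width: 0.0238
gripper_force: 60.0
```

Run:
```python
from h import *
x,y=W(-.31,-.045); mv(x,y,.078,58.8)
im=r.capture("top");cv2.imwrite("pics/crop2.png",cv2.resize(im[150:350,190:457,::-1],(800,600)))
```

```text
from [ 0.5092 -0.184   0.1577] 58.9 share [-0.0028, -0.0017, 0.1594, 0.0015] dist mm 80
```

View pics/crop2.png

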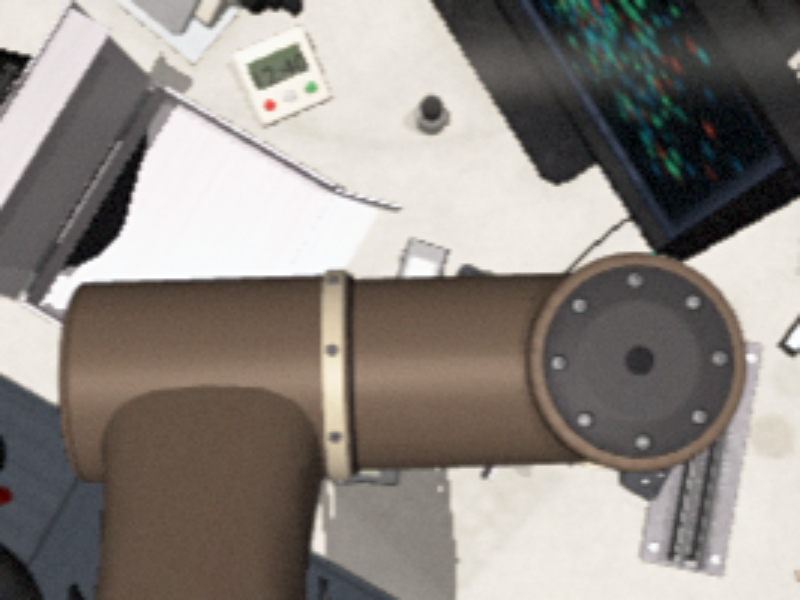

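The arm hides the scene from the top: the elbow and forearm reach left towards the lid at crop (70,290). I'll check their height in the scene view.

Run:
```python
from h import *
im=r.capture("scene");cv2.imwrite("pics/s2.png",im[:,:,::-1]);print(r.get_state()["joints"])
```

```text
[ 7.17961382e-01  1.13439802e+01 -2.16334608e+01 -7.71537657e-03
 -5.71219017e+01 -1.21873164e+02]
```

View pics/s2.png

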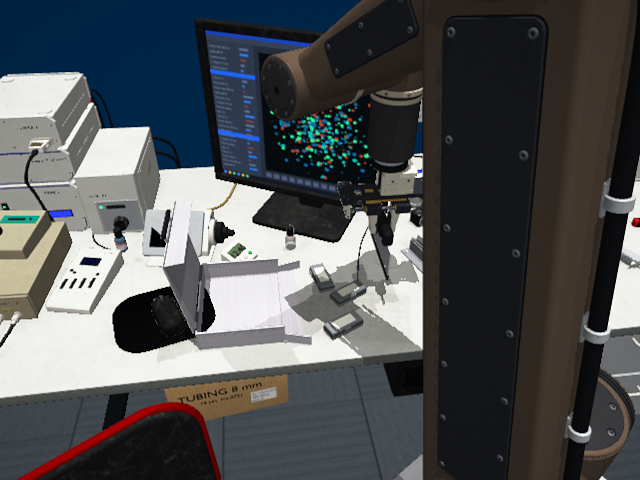

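The forearm is far above the lid (about 0.5 m). The blade hangs behind the mailers at (385,260), clear of all three at (320,277), (348,293) and (343,325). Next I'll lower it and start the sweep.

Request:
play_rows --rows '[[[1,-0.003,-0.002,0.03,0],[1,-0.003,-0.002,0.07,0],[1,-0.003,-0.002,0.11,0],[1,-0.003,-0.002,0.14,0],[1,-0.003,-0.002,0.159,0],[1,-0.003,-0.002,0.159,0],[1,-0.003,-0.002,0.159,0],[1,-0.003,-0.002,0.159,0]]]'

```text
time_s: 5.58
tcp_pos: [0.5109, -0.1874, 0.0804]
eef_rot: [180.0, 0.1, 148.8]
contact_force: [0.0, 0.3, -1.3]
gripper_width: 0.0235
gripper_force: 60.0
```

Request:
play_rows --rows '[[[1,0,0.025,0,0],[1,0,0.055,0,0],[1,0.002,0.085,0,0],[1,0.004,0.115,0,0],[1,0.006,0.145,0,0],[1,0.008,0.175,0,0],[1,0.012,0.205,0,0],[1,0.015,0.235,0,0]]]'

```text
time_s: 6.25
tcp_pos: [0.5653, -0.0808, 0.0795]
eef_rot: [-180.0, -0.0, 148.8]
contact_force: [-0.1, -0.4, -1.8]
gripper_width: 0.0237
gripper_force: 60.0
```

Run:
```python
from h import *
s=r.get_state();print(s["contact_force"],s["gripper_width"])
mv(*W(-.31,-.045),.078,58.8);mv(*W(-.07,-.018),.081,58.8)
im=r.capture("scene");cv2.imwrite("pics/s3.png",cv2.resize(im[200:400,180:447,::-1],(800,600)))
```

```text
[-0.05966422 -0.40824972 -1.78778964] 0.02374556005184847
from [ 0.5653 -0.0808  0.0795] 58.8 share [-0.0135, -0.2364, 0.0029, 0.0003] dist mm 118
from [ 0.5653 -0.0808  0.0795] 58.8 share [0.0403, 0.2436, -0.0031, 0.0003] dist mm 123
```

View pics/s3.png

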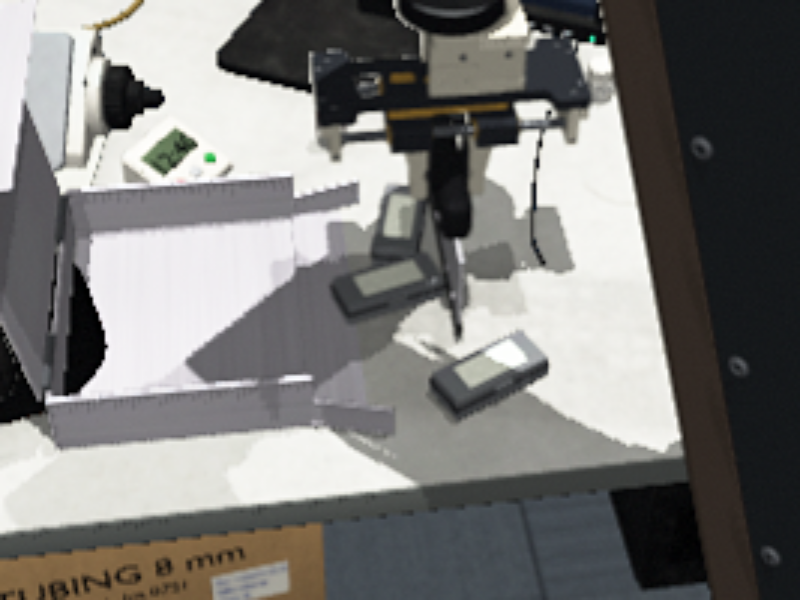

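Both swept mailers sit in front of the blade at (400,222) and (385,283), and m2 at (490,372) is untouched. I'll continue over the sill.

Request:
play_rows --rows '[[[1,0.005,0.03,0,0],[1,0.01,0.06,0,0],[1,0.015,0.09,0,0],[1,0.02,0.12,-0.001,0],[1,0.025,0.15,-0.002,0],[1,0.03,0.18,-0.003,0],[1,0.035,0.21,-0.004,0],[1,0.04,0.235,-0.005,0]]]'

```text
time_s: 6.97
tcp_pos: [0.6095, 0.03, 0.0822]
eef_rot: [180.0, 0.0, 148.8]
contact_force: [-0.3, -1.0, -1.5]
gripper_width: 0.0243
gripper_force: 60.0
```

Run:
```python
from h import *
mv(*W(-.04,-.015),.083,58.8)
```

```text
from [0.6095 0.03   0.0822] 58.8 share [0.0072, 0.0681, -0.0016, 0.0002] dist mm 34
```

Push on to -0.035, then back off a little and lift.

Request:
play_rows --rows '[[[1,0.003,0.025,0,0],[1,0.006,0.05,0,0],[1,0.007,0.075,0,0],[1,0.007,0.08,0,0],[1,0.007,0.08,0,0],[1,0.007,0.06,-0.02,0],[1,0.007,0.03,-0.06,0],[1,0.007,0,-0.11,0]]]'

```text
time_s: 7.63
tcp_pos: [0.6036, 0.0286, 0.1362]
eef_rot: [-179.8, -0.2, 148.8]
contact_force: [-0.2, -0.5, -1.5]
gripper_width: 0.0238
gripper_force: 60.0
```

Run:
```python
from h import *
mv(*W(-.29,.045),.15,58.8)
```

```text
from [0.6036 0.0286 0.1362] 58.8 share [0.1183, -0.4235, -0.0275, -0.0003] dist mm 220
```

Request:
play_rows --rows '[[[1,0.02,-0.06,-0.02,0],[1,0.04,-0.13,-0.027,0],[1,0.06,-0.2,-0.027,0],[1,0.08,-0.27,-0.027,0],[1,0.1,-0.34,-0.027,0],[1,0.118,-0.4,-0.027,0],[1,0.118,-0.423,-0.027,0],[1,0.118,-0.423,-0.027,0]]]'

```text
time_s: 8.3
tcp_pos: [0.443, -0.1225, 0.1514]
eef_rot: [180.0, 0.0, 148.6]
contact_force: [0.6, 0.7, -1.4]
gripper_width: 0.0235
gripper_force: 60.0
```

Run:
```python
from h import *
mv(*W(-.29,.045),.079,58.8)
im=r.capture("scene");cv2.imwrite("pics/s4.png",cv2.resize(im[200:400,180:447,::-1],(800,600)))
```

```text
from [ 0.443  -0.1225  0.1514] 58.6 share [0.0003, 0.0015, 0.1449, -0.0019] dist mm 72
```

View pics/s4.png

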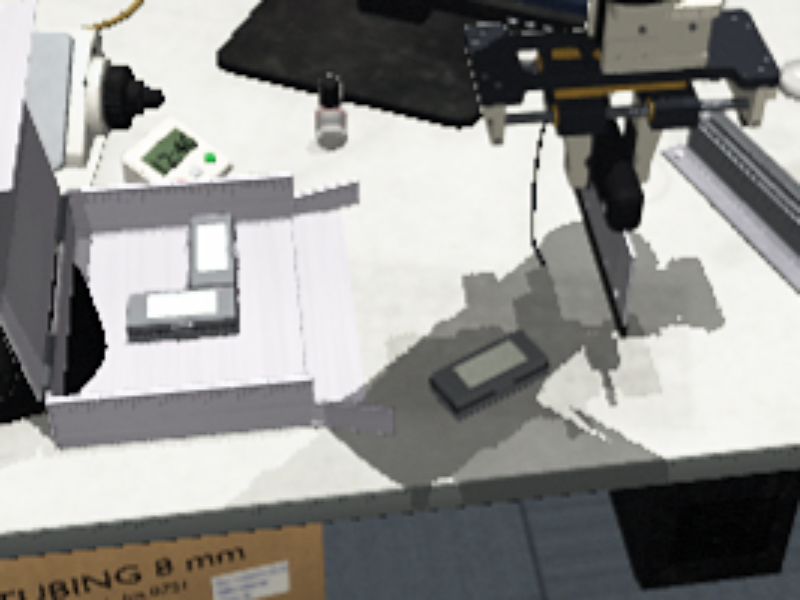

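Two mailers lie well inside the tray at (212,250) and (185,312), the bottle is unmoved at (330,120), and m2 is at (490,372). Next I'll set the blade at an angle so it steers m2 inwards past the cheek.

Run:
```python
from h import *
A=(*W(-.271,.068),.079,40.8);B=(*W(-.138,.025),.079,40.8);C=(*W(-.09,.016),.083,58.8);D=(*W(-.04,.016),.083,58.8)
mv(*A[:2],.15,40.8);mv(*A,base=(*A[:2],.15,40.8));mv(*B,base=A);mv(*C,base=B);mv(*D,base=B);print(A,r.get_state()["joints"])
```

```text
from [ 0.4446 -0.1217  0.1515] 58.6 share [0.0483, 0.0363, 0.003, 0.2077] dist mm 30
from [ 0.4334 -0.0936  0.15  ] 40.8 share [0.0, 0.0, 0.142, -0.0] dist mm 71
from [ 0.4334 -0.0936  0.079 ] 40.8 share [0.0004, 0.2796, -0.0, -0.0] dist mm 140
from [ 0.5391 -0.0021  0.079 ] 40.8 share [0.0125, 0.0969, -0.008, -0.2094] dist mm 49
from [ 0.5391 -0.0021  0.079 ] 40.8 share [0.0434, 0.192, -0.008, -0.2094] dist mm 98
(np.float64(0.4334499107689672), np.float64(-0.09357787786612445), 0.079, 40.8) [ 9.28782862e+00  3.93120160e+00 -3.16041667e+01  3.33048579e-03
 -5.43652138e+01 -1.30643161e+02]
```

Request:
play_rows --rows '[[[1,0.02,0.015,0,0.06],[1,0.035,0.03,0,0.12],[1,0.048,0.036,0.003,0.17],[1,0.048,0.036,0.003,0.208],[1,0.048,0.036,0.05,0.208],[1,0.048,0.036,0.1,0.208],[1,0.048,0.036,0.145,0.208],[1,0.048,0.036,0.145,0.208]]]'

```text
time_s: 9.02
tcp_pos: [0.4323, -0.0924, 0.0749]
eef_rot: [-179.7, -0.2, 130.9]
contact_force: [-2.0, -0.1, -2.4]
gripper_width: 0.0235
gripper_force: 60.0
```

Request:
play_rows --rows '[[[1,0,0.02,0,0],[1,0,0.05,0,0],[1,0,0.08,0,0],[1,0,0.11,0,0],[1,0,0.14,0,0],[1,0,0.17,0,0],[1,0,0.2,0,0],[1,0,0.21,0,0]]]'

```text
time_s: 9.68
tcp_pos: [0.5161, -0.0219, 0.0782]
eef_rot: [179.9, 0.0, 131.0]
contact_force: [0.1, -0.2, -0.8]
gripper_width: 0.0237
gripper_force: 60.0
```

Run:
```python
from h import *
mv(*W(-.138,.025),.079,40.8)
im=r.capture("scene");cv2.imwrite("pics/s5.png",cv2.resize(im[200:400,180:447,::-1],(800,600)))
```

```text
from [ 0.5161 -0.0219  0.0782] 41.0 share [-0.0003, 0.0607, -0.0015, 0.0022] dist mm 30
```

View pics/s5.png

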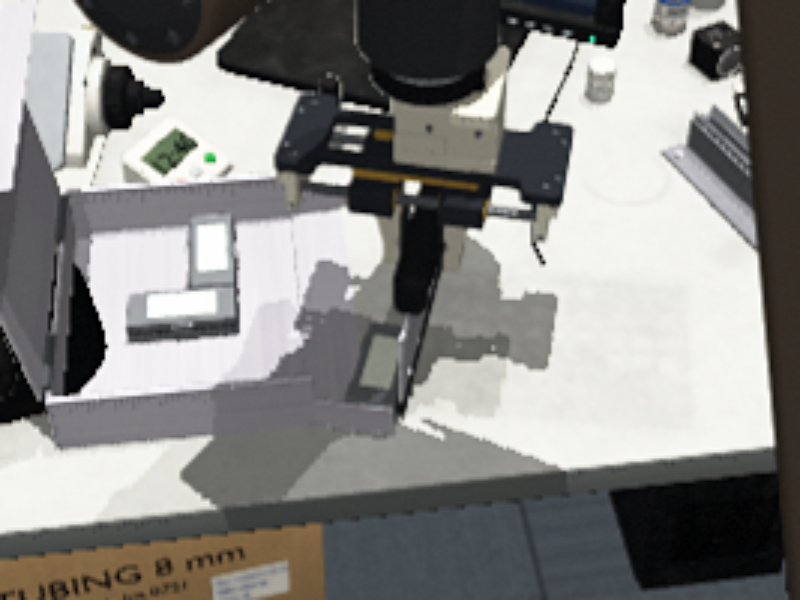

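m2 now lies flush on the blade inside the cheek at (375,365). I'll continue along the same direction, then straighten and push in.

Request:
play_rows --rows '[[[1,0.0,0.015,0,0],[1,-0.002,0.035,0,0],[1,-0.002,0.06,0,0],[1,0.001,0.08,-0.002,-0.04],[1,0.004,0.1,-0.005,-0.08],[1,0.006,0.12,-0.008,-0.12],[1,0.008,0.14,-0.009,-0.16],[1,0.01,0.157,-0.01,-0.207]]]'

```text
time_s: 10.4
tcp_pos: [0.5709, 0.0324, 0.0832]
eef_rot: [180.0, 0.0, 148.9]
contact_force: [-0.0, -0.0, -1.2]
gripper_width: 0.0239
gripper_force: 60.0
```

Run:
```python
from h import *
mv(*W(-.03,.014),.083,58.8)
```

```text
from [0.5709 0.0324 0.0832] 58.9 share [-0.0034, 0.1241, 0.0005, 0.0008] dist mm 62
```

Request:
play_rows --rows '[[[1,-0.003,0.025,0,0],[1,-0.004,0.05,0,0],[1,-0.004,0.08,0,0],[1,-0.004,0.11,0,0],[1,-0.004,0.125,0,0],[1,-0.004,0.125,0,0],[1,-0.004,0.1,-0.02,0],[1,-0.004,0.07,-0.06,0]]]'

```text
time_s: 11.07
tcp_pos: [0.5876, 0.06, 0.1108]
eef_rot: [-179.8, -0.2, 148.7]
contact_force: [-0.5, -0.3, -2.0]
gripper_width: 0.0236
gripper_force: 60.0
```

Request:
play_rows --rows '[[[1,0,-0.03,-0.06,0],[1,0,-0.07,-0.1,0],[1,0,-0.14,-0.13,0],[1,0,-0.21,-0.13,0],[1,0,-0.28,-0.13,0],[1,0,-0.34,-0.13,0],[1,0,-0.38,-0.13,0],[1,0,-0.38,-0.13,0]]]'

```text
time_s: 11.73
tcp_pos: [0.4877, -0.1049, 0.1787]
eef_rot: [180.0, -0.0, 148.5]
contact_force: [-0.8, -0.4, -1.8]
gripper_width: 0.0236
gripper_force: 60.0
```

Run:
```python
from h import *
mv(.453,-.3344,.18,78.2)
im=r.capture("scene");cv2.imwrite("pics/s6.png",cv2.resize(im[200:400,180:447,::-1],(800,600)))
```

```text
from [ 0.4877 -0.1049  0.1787] 58.5 share [-0.1806, -0.4276, -0.0027, -0.229] dist mm 232
```

View pics/s6.png

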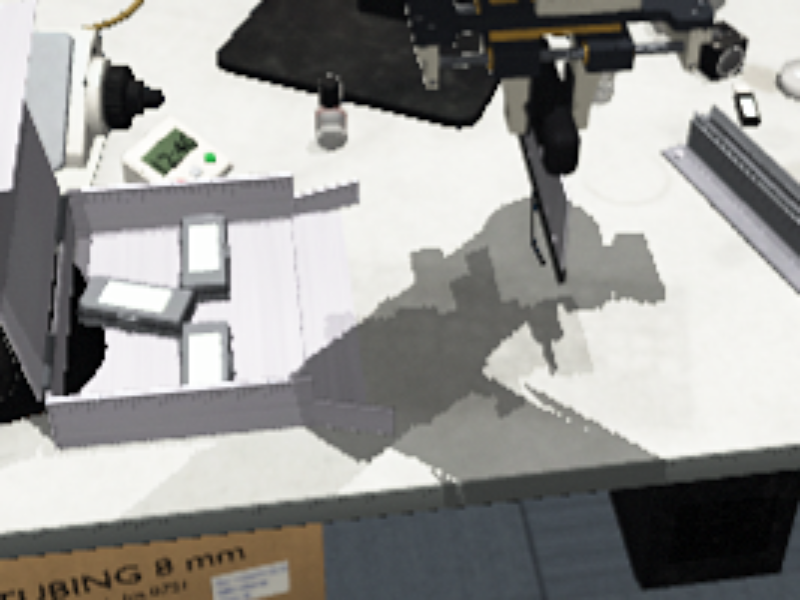

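All three mailers lie in the tray at (205,252), (137,303) and (207,352). Bottle and timer are unmoved. Back to the stand.

Request:
play_rows --rows '[[[1,-0.03,-0.07,0,-0.04],[1,-0.06,-0.14,0,-0.08],[1,-0.09,-0.21,0,-0.12],[1,-0.12,-0.28,0,-0.16],[1,-0.15,-0.35,0,-0.2],[1,-0.17,-0.4,0,-0.22],[1,-0.18,-0.427,0,-0.229],[1,-0.18,-0.427,0,-0.229]]]'

```text
time_s: 12.45
tcp_pos: [0.4561, -0.3335, 0.1778]
eef_rot: [-180.0, -0.0, 168.3]
contact_force: [0.5, 0.3, -1.8]
gripper_width: 0.0238
gripper_force: 60.0
```

Request:
play_rows --rows '[[[1,0,0,0,0],[1,0,0,0,0],[1,0,0,0,0],[1,0,0,0,0],[1,0,0,0,0],[1,0,0,0,0],[1,0,0,0,0],[1,0,0,0,0]]]'

```text
time_s: 13.12
tcp_pos: [0.4571, -0.3309, 0.1781]
eef_rot: [180.0, 0.0, 168.4]
contact_force: [-0.7, -0.8, -2.0]
gripper_width: 0.0239
gripper_force: 60.0
```

Run:
```python
from h import *
mv(.453,-.3344,.0766,78.2)
im=r.capture("wrist");cv2.imwrite("pics/w2.png",im[:,:,::-1])
```

```text
from [ 0.4571 -0.3309  0.1781] 78.4 share [0.0066, -0.0085, 0.203, 0.0024] dist mm 102
```

View pics/w2.png

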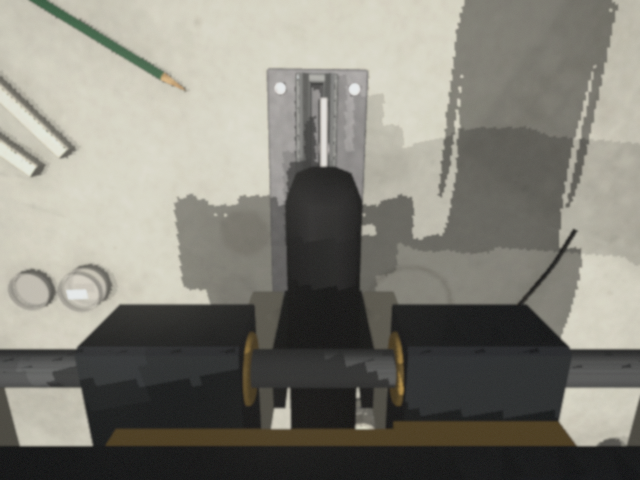

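The held blade is at column 323 and the slot at 317, which matches the 4 mm offset the pose shows. I'll correct that first, then go down in stages.

Request:
play_rows --rows '[[[1,0.0066,-0.0085,0,0.002],[1,0.0066,-0.0085,0,0.002],[1,0.0066,-0.0085,0.03,0.002],[1,0.0066,-0.0085,0.06,0.002],[1,0.0066,-0.0085,0.09,0.002],[1,0.0066,-0.0085,0.11,0.002],[1,0.0066,-0.0085,0.11,0.002],[1,0.0066,-0.0085,0.11,0.002]]]'

```text
time_s: 13.83
tcp_pos: [0.4526, -0.3348, 0.1229]
eef_rot: [-180.0, -0.1, 168.2]
contact_force: [0.1, 0.8, -1.5]
gripper_width: 0.0238
gripper_force: 60.0
```

Run:
```python
from h import *
mv(.453,-.3344,.0766,78.2)
im=r.capture("wrist");cv2.imwrite("pics/w3.png",im[:,:,::-1])
```

```text
from [ 0.4526 -0.3348  0.1229] 78.2 share [-0.0006, 0.0009, 0.0926, 0.0001] dist mm 46
```

I've now viewed 11 pictures, one over the limit of 10, so from here I'll use only numbers. Lowering into the slot.

Request:
play_rows --rows '[[[1,0,0.001,0.015,0],[1,0,0.001,0.03,0],[1,0,0.001,0.045,0],[1,0,0.001,0.06,0],[1,0,0.001,0.075,0],[1,0,0.001,0.088,0],[1,0,0.001,0.092,0],[1,0,0.001,0.092,0]]]'

```text
time_s: 14.55
tcp_pos: [0.4528, -0.3341, 0.0767]
eef_rot: [-180.0, -0.0, 168.2]
contact_force: [-0.5, 0.3, -1.8]
gripper_width: 0.0239
gripper_force: 60.0
```

Request:
play_rows --rows '[[[0.6,0,0,0,0],[0,0,0,0,0],[0,0,0,0,0],[0,0,0,0,0],[0,0,0,0,0],[0,0,0,0,0],[0,0,0,0,0],[0,0,0,0,0]]]'

```text
time_s: 15.22
tcp_pos: [0.453, -0.3342, 0.0771]
eef_rot: [-180.0, 0.0, 168.2]
contact_force: [0.1, 0.1, 0.6]
gripper_width: 0.0717
gripper_force: 0.0
```

Request:
play_rows --rows '[[[0,0,0,0,0],[0,0,0,0,0],[0,0,0,-0.04,0],[0,0,0,-0.1,0],[0,0,0,-0.16,0],[0,0,0,-0.22,0],[0,0,0,-0.28,0],[0,0,0,-0.3,0]]]'

```text
time_s: 15.88
tcp_pos: [0.4545, -0.3352, 0.2321]
eef_rot: [-179.9, 0.4, 168.3]
contact_force: [0.4, -0.9, 1.5]
gripper_width: 0.0877
gripper_force: 0.0
```

Run:
```python
from h import *
s=r.get_state();print(s["gripper_width"])
i=r.camera_info("wrist");im=r.capture("wrist")[:,:,::-1];cv2.imwrite("pics/w4.png",im)
old=cv2.imread("pics/w1.png")
def grip(a):
    m=np.zeros(a.shape[:2],np.uint8);m[100:300,285:365]=(a.max(2)<45)[100:300,285:365]
    q=max(cv2.findContours(m,0,1)[0],key=cv2.contourArea);return cv2.boundingRect(q)
print(grip(old),grip(im),cv2.absdiff(old,im)[60:290,200:420].mean())
# lid bar, top view: dark pixels of the thin bar
im=r.capture("top")[:,:,::-1];cv2.imwrite("pics/t4.png",im)
for th in (1.6,1.7,1.8,1.9,1.95):
    x=.096-.199*np.cos(th);z=.049+.199*np.sin(th)
    u=[proj("top",(*W(x,y),z)) for y in (-.045,.045)];v=[proj("scene",(*W(x,y),z)) for y in (-.045,.045)]
    print(th,np.round(u,1).tolist(),np.round(v,1).tolist(),round(x,3),round(z,3))
g=cv2.imread("pics/top0.png").max(2);print(g[180:225,165:215:2])
```

```text
0.08771853014356151
(308, 139, 35, 161) (308, 131, 34, 169) 5.116297760210804
1.6 [[207.6, 178.0], [184.9, 214.2]] [[183.7, 208.0], [179.4, 234.9]] 0.102 0.248
1.7 [[199.8, 173.6], [177.1, 209.6]] [[173.7, 209.3], [168.7, 236.3]] 0.122 0.246
1.8 [[192.5, 169.4], [169.8, 205.3]] [[164.0, 211.4], [158.3, 238.6]] 0.141 0.243
1.9 [[185.7, 165.7], [163.1, 201.2]] [[154.8, 214.2], [148.3, 241.6]] 0.16 0.237
1.95 [[182.6, 164.0], [160.0, 199.4]] [[150.4, 215.9], [143.6, 243.4]] 0.17 0.234
[[ 15  22  23 ... 225 225 219]
 [ 18  15  23 ... 223 226 167]
 [ 16  10  22 ... 225 227 122]
 ...
 [ 12 168 143 ...  90  93  56]
 [ 18 201 198 ...  88  87 127]
 [ 87 185 214 ...  91  84 134]]
```

The scraper is released and standing at home: its grip columns match the starting picture. Now I'll find the lid bar by mask.

Run:
```python
import cv2,numpy as np
for f,x0,x1,y0,y1,sx in (("scene0",140,212,190,262,1),("top0",155,245,148,245,2)):
    g=cv2.imread(f"pics/{f}.png").max(2);print(f)
    for y in range(y0,y1,2): print(y,"".join("#+-. "[min(4,int(v)//50)] for v in g[y,x0:x1:sx]))
```

```text
scene0
190 ----------------++                                                      
192 ----------------+                                                       
194 ----------------+                                                       
196 --------------++                                                        
198 ---------------+                                                        
200 -------------++                                                         
202 --------------+                   .-                                    
204 ------------++                    -.                                    
206 -----------+-+                    -                                     
208 --------+++++                    ..                                    .
210 -.---+-.                  -###.  .                                      
212 ----+-                   -####-  -                             .       .
214 ----+-.                  +####  ..                             .-     .-
216 ----+.                  .+####  -                              -.     -#
218 ----+.     
[... 3415 characters left out ...]
++++-+++####+     
218 .######+.         +++++++++++++-+++####      
220  +#####..        .++++++++++++-+++#####      
222   +###.-         +++++++++++++-++#####+      
224   .##+.         -++++++++++++-+++#####-      
226     + .        .++++++++++++-+++######       
228      .         +++++++++++++-+++#####+       
230     ..        .++++++++++++-+++#####-        
232     .        .++++++++++++++++#####-         
234    .         -++++++++++++++++####-          
236    -+.      .++++++++++++++++###+            
238      --     +++-+++++++++++++++              
240        ..  -+++---+--+++++++--               
242          ..+++--++----+++++                  
244             .--++--+---+++-
```

The bar's end in the scene view, (168.5,211), fits a lid angle of about 1.73 rad, which puts the bar at tray x ≈ 0.127, z ≈ 0.245. I'll push it from behind with closed fingers, turned so the gripper body lies along the bar.

Run:
```python
from h import *
mv(.48,-.10,.31,78.2)
print(r.get_state()["joints"].round(1) if hasattr(r.get_state()["joints"],"round") else r.get_state()["joints"])
print(W(.16,0),[ray("top",*k,.15).round(3) for k in [(165,45),(120,140)]])
```

```text
from [ 0.4542 -0.3347  0.2298] 78.2 share [0.0452, 0.47, -0.1604, 0.0003] dist mm 249
[-16.5   9.9 -13.5   0.  -66.4 -85.3]
(np.float64(0.7148843214997008), np.float64(0.23985828162568107)) [array([1.077, 0.3  , 0.15 ]), array([0.842, 0.4  , 0.15 ])]
```

Request:
play_rows --rows '[[[1,0,0.04,-0.06,0],[1,0.005,0.1,-0.11,0],[1,0.015,0.17,-0.16,-0.05],[1,0.025,0.24,-0.16,-0.12],[1,0.035,0.31,-0.16,-0.19],[1,0.045,0.38,-0.16,-0.26],[1,0.045,0.44,-0.16,-0.33],[1,0.045,0.47,-0.16,-0.4]]]' --squeeze 20

```text
time_s: 16.65
tcp_pos: [0.4786, -0.0967, 0.3059]
eef_rot: [179.9, -0.0, -157.0]
contact_force: [0.3, -0.9, -0.4]
gripper_width: 0.0396
gripper_force: 0.0
```

Run:
```python
from h import *
s=r.get_state();print(s["gripper_width"])
mv(*W(.16,0),.31,148.8-1e-6)
```

```text
0.03961130513180857
from [ 0.4786 -0.0967  0.3059] 113.0 share [-0.6978, 0.4353, -0.0081, -0.4168] dist mm 411
```

Request:
play_rows --rows '[[[1,-0.06,0.04,-0.008,-0.06],[1,-0.13,0.08,-0.008,-0.12],[1,-0.2,0.125,-0.008,-0.18],[1,-0.27,0.17,-0.008,-0.24],[1,-0.34,0.21,-0.008,-0.3],[1,-0.4,0.25,-0.008,-0.36],[1,-0.46,0.29,-0.008,-0.417],[1,-0.52,0.325,-0.008,-0.417]]]'

```text
time_s: 17.32
tcp_pos: [0.6569, 0.1524, 0.309]
eef_rot: [179.9, -0.1, -121.2]
contact_force: [0.3, -0.1, 0.7]
gripper_width: 0.0004
gripper_force: 0.0
```

Run:
```python
from h import *
s=r.get_state();print(s["gripper_width"],np.round(s["joints"],1))
mv(*W(.165,0),.31,148.8)
```

```text
0.00042437405843357025 [ 29.6  18.5   8.3  -0.  -79.9 -60.8]
from [0.6569 0.1524 0.309 ] 148.8 share [-0.2198, -0.0085, -0.002, -0.0004] dist mm 110
```

Request:
play_rows --rows '[[[1,-0.06,-0.005,0,0],[1,-0.12,-0.008,0,0],[1,-0.17,-0.008,0,0],[1,-0.22,-0.008,0,0],[1,-0.22,-0.008,0,0],[1,-0.22,-0.008,0,0],[1,-0.22,-0.008,0,0],[1,-0.22,-0.008,0,0]]]'

```text
time_s: 17.98
tcp_pos: [0.7173, 0.2413, 0.3106]
eef_rot: [180.0, -0.0, -121.6]
contact_force: [0.4, -0.5, 0.1]
gripper_width: 0.0003
gripper_force: 0.0
```

Run:
```python
from h import *
mv(*W(.165,0),.222,148.8)
i=r.camera_info("wrist");im=r.capture("wrist")[:,:,::-1];cv2.imwrite("pics/w5.png",im)
P=np.array(i["pose"]);f=240/np.tan(np.radians(i["fovy"]/2))
for th in (1.65,1.73,1.8,1.9):
    print(th,[proj("wrist",(*W(.096-.199*np.cos(th),y),.049+.199*np.sin(th))).round(0).tolist() for y in (-.045,.045)])
g=im.max(2)
for y in range(0,480,10): print(y,"".join("#+-. "[min(4,int(v)//50)] for v in g[y,::7]))
```

```text
from [0.7173 0.2413 0.3106] 148.4 share [-0.005, 0.0026, 0.1772, -0.0046] dist mm 89
1.65 [[238.0, 167.0], [413.0, 165.0]]
1.73 [[241.0, 196.0], [410.0, 195.0]]
1.8 [[243.0, 220.0], [408.0, 218.0]]
1.9 [[247.0, 250.0], [405.0, 248.0]]
0 .....              .-  ....  -+...        ..     ...        ..-+ -------+++++++++++++++###++
10 ......           .    .  ..  -+...        ..     ...        ..-+ -------+++++++++++++++#####
20 ...             .-++       . .+.............-..  .............++ -------+++++++++++++++#####
30                .--+--+   . .. +. ...     ........- ..     .  .++.-------+++++++++++++#####+#
40          .++.    .-----+  ..  -.           -.   .            .++-------++++++++++++####+#+##
50          -+++       --+- .-   -.           .    -            -++-------+#++++++++######+####
60         -++++.        . .-.   --           .   .             -++-------+###+++++###########+
70  .  . ++++++++.        .-.   .--          -    -            --+--------++###+++#############
80     ..++++++++++      .-.     --          .   .            ..-+--------++++###+#############
90
[... 3079 characters left out ...]
#++++++++++++++++++++
410 ++++++++++..   +++++++######################+-  -#######################++++++++++++++++++++
420 ++++++++++.  .++++++++######################+-. -#######################++++++++++++++++++++
430 ++++++-+++++++++++++++++++++++++++++++++++++++++++++++++++++++++++++++++++++++++++++++++++++
440 +++++  +++++++++++++++++++++++++++++++++++++++++++++++++++++++++++++++++++++++++++++++++++++
450 ############################################################################################
460 ############################################################################################
470 ############################################################################################
```

The bar's top edge in the wrist view is at row ~197, so θ ≈ 1.755 and its tray x ≈ 0.132. I'll lower behind it at x = 0.172.

Request:
play_rows --rows '[[[1,-0.019,0.003,0,-0.004],[1,-0.019,0.003,0,-0.004],[1,-0.019,0.003,0.03,-0.004],[1,-0.019,0.003,0.07,-0.004],[1,-0.019,0.003,0.11,-0.004],[1,-0.019,0.003,0.15,-0.004],[1,-0.019,0.003,0.177,-0.004],[1,-0.019,0.003,0.177,-0.004]]]'

```text
time_s: 18.7
tcp_pos: [0.7196, 0.2504, 0.2188]
eef_rot: [179.8, -0.2, -121.2]
contact_force: [0.7, -0.1, -0.4]
gripper_width: 0.0007
gripper_force: 0.0
```

Request:
play_rows --rows '[[[1,0.02,0,0,0],[1,0.04,0,0,0],[1,0.06,0,0,0],[1,0.085,0,0,0],[1,0.11,0,0.002,0],[1,0.135,0,0.004,0],[1,0.16,0,0.007,0],[1,0.185,0,0.01,0]]]'

```text
time_s: 19.37
tcp_pos: [0.673, 0.1706, 0.2194]
eef_rot: [-179.9, 0.1, -121.2]
contact_force: [1.1, 0.6, 0.5]
gripper_width: 0.0005
gripper_force: 0.1
```

Run:
```python
from h import *
s=r.get_state();print(s["contact_force"])
mv(*W(.0,0),.205,148.8)
```

```text
[1.07520327 0.60385277 0.49371937]
from [0.673  0.1706 0.2194] 148.8 share [0.1582, -0.0, 0.0287, -0.0005] dist mm 80
```

Request:
play_rows --rows '[[[1,0.025,0,0.003,0],[1,0.05,0,0.006,0],[1,0.075,0,0.01,0],[1,0.1,0,0.015,0],[1,0.125,0,0.02,0],[1,0.15,0,0.025,0],[1,0.17,0,0.029,0],[1,0.17,0,0.029,0]]]'

```text
time_s: 20.03
tcp_pos: [0.6279, 0.0973, 0.2027]
eef_rot: [180.0, -0.0, -121.3]
contact_force: [-0.5, 0.4, 0.2]
gripper_width: 0.0006
gripper_force: 0.0
```

Request:
play_rows --rows '[[[1,0.01,0,0,0],[1,0.02,0,0,0],[1,0.02,0,0,0],[1,0.02,0,0,0],[1,0.02,0,0,0],[1,0.02,0,0,0],[1,0.02,0,0,0],[1,0.02,0,0,0]]]'

```text
time_s: 20.7
tcp_pos: [0.6241, 0.0908, 0.2029]
eef_rot: [180.0, -0.0, -121.2]
contact_force: [0.3, -0.8, 0.1]
gripper_width: 0.0006
gripper_force: 0.0
```

Request:
play_rows --rows '[[[1,0,0,0,0],[1,0,0,0,0],[1,0,0,0,0],[1,0,0,0,0],[1,0,0,0,0],[1,0,0,0,0],[1,0,0,0,0],[1,0,0,0,0]]]'

```text
time_s: 21.37
tcp_pos: [0.624, 0.0906, 0.2031]
eef_rot: [180.0, 0.0, -121.2]
contact_force: [0.5, 0.6, -0.3]
gripper_width: 0.0003
gripper_force: 0.0
```

Run:
```python
from h import *
s=r.get_state();print(s["contact_force"])
mv(*W(-.0,0),.3,148.8)
im=r.capture("scene")[:,:,::-1];cv2.imwrite("pics/s7.png",im);g=im.max(2)
for th in (0,.06,.3,1.1):
    print(th,[proj("scene",(*W(.096-.199*np.cos(th),y),.049+.199*np.sin(th))).round(1).tolist() for y in (-.045,.045)])
for y in range(200,360,4): print(y,"".join("#+-. "[min(4,int(v)//50)] for v in g[y,130:370:3]))
```

```text
[ 0.46340759  0.6281608  -0.26215302]
from [0.624  0.0906 0.2031] 148.8 share [-0.0295, -0.0008, -0.1939, -0.0003] dist mm 98
0 [[288.3, 274.3], [291.5, 302.0]]
0.06 [[288.0, 270.4], [291.2, 298.0]]
0.3 [[283.5, 254.8], [286.6, 282.2]]
1.1 [[233.0, 213.8], [232.6, 240.5]]
200 ..------+                      ######++##+##  ##################################
204 --------                      -###+######+#+ ###########+#######################
208 -------+                   .-.-#########++-################################+++##
212 ------                     .  ######++++++++-###############################   .
216 -----.                     # .#+###++++++++++##############################     
220 -----.                       -#################+##########################      
224 -----                   .   -###++++--------.###+####-##########+########       
228 -----  +.               . - ##------------++-  .+#######################.      +
232   ..   +#+              -   ##--+------------       -###################        
236        ####.   .        -   +#+-+.   ---            .--   
[... 1861 characters left out ...]
---                            
328 ######################+-------------------------+---                            
332 ######################------------------------------                            
336 ######################------------------------------------                      
340 ##################-.-----------------------------------------                   
344 ##############.   .--------------------------------.-------..                   
348 #########-       ------+---------------....-..-.....-......-.-                  
352 .###..          ---------------------.....------.-.----......-----              
356                  ------..-..---.-.........-....-..----....-.---------
```

Run:
```python
from h import *
im=cv2.imread("pics/s7.png");m=np.zeros(im.shape[:2],np.uint8);m[255:312,265:325]=(im.max(2)<70)[255:312,265:325]
for q in cv2.findContours(m,0,1)[0]:
    if cv2.contourArea(q)>10: print(cv2.boundingRect(q),cv2.minAreaRect(q))
print("cheek ends",[proj("scene",(*W(-.139,y),.026)).round(1) for y in(-.123,.123)])
im=r.capture("top");i=0
w=np.round(r.get_state()["joints"],1);print(w)
```

```text
(286, 273, 7, 30) ((288.6923522949219, 287.5384521484375), (29.272197723388672, 3.4729723930358887), 82.87498474121094)
cheek ends [array([300.7, 259.1]), array([312.2, 335.1])]
[ 26.   17.3  -7.2  -0.  -65.5 -57.2]
```

Request:
play_rows --rows '[[[1,0,0,-0.05,0],[1,0,0,-0.12,0],[1,0,0,-0.18,0],[1,0.06,0,-0.18,0],[1,0.12,0,-0.18,0],[1,0.18,0,-0.18,0],[1,0.24,0,-0.18,0],[1,0.3,0,-0.18,0]]]'

```text
time_s: 22.13
tcp_pos: [0.5454, -0.0387, 0.2932]
eef_rot: [-180.0, 0.0, -121.2]
contact_force: [0.2, 0.2, -0.9]
gripper_width: 0.0
gripper_force: 0.0
```

Run:
```python
from h import *
im=r.capture("wrist")[:,:,::-1].copy();cv2.imwrite("pics/w6.png",im)
im=r.capture("top")[:,:,::-1].copy();cv2.imwrite("pics/t6.png",im)
for th in (0,.06,.15): print(th,*[[proj(c,(*W(.096-.199*np.cos(th),y),.049+.199*np.sin(th))).round(1).tolist() for y in (-.045,.045)] for c in("top","wrist")])
for f in ("w6","t6"):
    g=cv2.imread(f"pics/{f}.png").max(2)
    m=(g<60).astype(np.uint8)
    for q in cv2.findContours(m,0,1)[0]:
        (c,s,a)=cv2.minAreaRect(q)
        if min(s)>2 and 2.5<max(s)/min(s)<15 and max(s)>20: print(f,np.round(c),np.round(s,1),round(a))
```

```text
0 [[296.7, 236.9], [278.4, 267.6]] [[277.9, 256.3], [367.8, 255.9]]
0.06 [[296.2, 236.3], [277.7, 267.3]] [[276.6, 260.8], [369.0, 260.5]]
0.15 [[295.1, 235.1], [276.3, 266.6]] [[274.8, 269.5], [370.9, 269.1]]
w6 [322. 426.] [ 3. 22.] 90
w6 [320. 430.] [ 97. 639.] 90
w6 [323. 329.] [76. 28.] 90
w6 [324. 257.] [ 6. 87.] 90
w6 [ 56. 154.] [308. 111.] 90
t6 [299. 446.] [70.2 17.6] 4
t6 [ 70. 410.] [138.9  41.5] 88
t6 [ 28. 314.] [46.7 10.6] 6
t6 [ 27. 303.] [ 4.  37.1] 88
t6 [431. 300.] [12.  51.1] 9
t6 [314. 271.] [ 7.7 44.8] 51
t6 [180. 275.] [83.8 22.6] 64
t6 [608. 196.] [ 5.4 27.8] 35
t6 [ 79. 162.] [ 3.1 21.6] 56
t6 [221. 127.] [26.6 10.2] 69
t6 [12. 69.] [25.2 69.1] 6
t6 [66. 90.] [ 76.  211.9] 40
t6 [42. 23.] [21.4 85.4] 71
```

Both views put the bar within about 0.01 rad of shut. The grip in the stand matches its starting outline (431,300), and the robot is touching nothing. Handing in.

```bash
python3 -c "
from plant import r
print(r.close_job())"
```

```text
the job is handed in; nothing more can be done
None
```

The job is handed in with no verdict shown: the mailers are in the tray, the lid measures shut (about 0.01 rad), the scraper is back upright in its slot, and the bottle, jar and timer were never approached; I viewed 11 pictures, one over the limit of 10.

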